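# Change the fuses of a three-pole fuse block

## Task

Change the fuses in the fuse block: first switch it off by swinging its handle fully over to the left, pull out every old fuse still in its clips and put it in the dark spent box, then pick full-size fuses out of the parts crate and press one fully home, level and centred in both of its clips, in each of the three poles. When all are in, swing the handle fully back to on, touch no fuse at the block while it is switched on, leave any spare fuse and the other parts in the crate, and do not push the spool, the cleaner or the screwdriver about.

Things in the scene. Friction and masses are not known exactly. Their poses are not given: they have to be found in the camera images.
- fuseblock: Three-pole fuse block, fixed to the bench: black base 190 (x) x 200 (y) x 18 mm, origin under its centre, -x end towards the robot (turned up to 0.15 rad). Poles side by side, 64 mm apart in y. Per pole two sprung steel clips, 12 mm long in x, centred 30 mm either side of the pole point: 48 mm clear between them. Switch housing (44 mm tall) at the -x end, terminals (32 mm tall) at the +x end.
- switch (a joint): Handle of the block's switch, at the end nearest the robot: flat bar with a black grip 30 (x) x 12 x 30 mm, its end 75 mm from the pivot. It swings sideways about an axis along the block's x, 70 mm to -x of the block's origin and 38 mm above the bench. 0 = ON, leaning 0.5 rad to the right (-y); 1.0 = OFF, 0.5 rad to the left (+y). It stays where it is left; about 3 N moves it.
- pole1 (a point): Where the centre of a fuse lies when it is fully home in the left (+y) pole: 36.3 mm above the bench. Axes as the block's. Each clip is two leaf jaws, throat 12.5 mm wide 10 mm above this point, flaring to 25 mm at the top, 22 mm above it. A fuse along x over both clips, pressed straight down (about 10 N), parts the jaws and they close over it; straight up, it pulls out at 15 to 20 N.
- pole2 (a point): Where the centre of a fuse lies when it is fully home in the middle pole: 36.3 mm above the bench. Axes as the block's. Each clip is two leaf jaws, throat 12.5 mm wide 10 mm above this point, flaring to 25 mm at the top, 22 mm above it. A fuse along x over both clips, pressed straight down (about 10 N), parts the jaws and they close over it; straight up, it pulls out at 15 to 20 N.
- pole3 (a point): Where the centre of a fuse lies when it is fully home in the right (-y) pole: 36.3 mm above the bench. Axes as the block's. Each clip is two leaf jaws, throat 12.5 mm wide 10 mm above this point, flaring to 25 mm at the top, 22 mm above it. A fuse along x over both clips, pressed straight down (about 10 N), parts the jaws and they close over it; straight up, it pulls out at 15 to 20 N.
- old1: Old fuse, in the clips of pole 1 at the start (may be absent, the pole then starts empty): cartridge fuse, a cylinder 76 mm long and 20.6 mm in diameter: grey tube with a copper cap 16 mm long at each end and a pale label band; 60 g. Origin at its centre; its x axis runs along the cylinder (either way round is the same).
- old2: Old fuse, in the clips of pole 2 at the start (may be absent, the pole then starts empty): cartridge fuse, a cylinder 76 mm long and 20.6 mm in diameter: grey tube with a copper cap 16 mm long at each end and a pale label band; 60 g. Origin at its centre; its x axis runs along the cylinder (either way round is the same).
- old3: Old fuse, in the clips of pole 3 at the start (may be absent, the pole then starts empty): cartridge fuse, a cylinder 76 mm long and 20.6 mm in diameter: grey tube with a copper cap 16 mm long at each end and a pale label band; 60 g. Origin at its centre; its x axis runs along the cylinder (either way round is the same).
- new1: Good fuse of the right size, lying in the parts crate at the start (may be absent): cartridge fuse, a cylinder 76 mm long and 20.6 mm in diameter: grey tube with a copper cap 16 mm long at each end and a pale label band; 60 g. Origin at its centre; its x axis runs along the cylinder (either way round is the same).
- new2: Good fuse of the right size, lying in the parts crate at the start (may be absent): cartridge fuse, a cylinder 76 mm long and 20.6 mm in diameter: grey tube with a copper cap 16 mm long at each end and a pale label band; 60 g. Origin at its centre; its x axis runs along the cylinder (either way round is the same).
- new3: Good fuse of the right size, lying in the parts crate at the start (may be absent): cartridge fuse, a cylinder 76 mm long and 20.6 mm in diameter: grey tube with a copper cap 16 mm long at each end and a pale label band; 60 g. Origin at its centre; its x axis runs along the cylinder (either way round is the same).
- new4: Good fuse of the right size, lying in the parts crate at the start (may be absent): cartridge fuse, a cylinder 76 mm long and 20.6 mm in diameter: grey tube with a copper cap 16 mm long at each end and a pale label band; 60 g. Origin at its centre; its x axis runs along the cylinder (either way round is the same).
- new5: Good fuse of the right size, lying in the parts crate at the start (may be absent): cartridge fuse, a cylinder 76 mm long and 20.6 mm in diameter: grey tube with a copper cap 16 mm long at each end and a pale label band; 60 g. Origin at its centre; its x axis runs along the cylinder (either way round is the same).
- crate: White plastic parts crate, fixed to the bench: 235 (x) x 250 (y) x 45 mm outside, walls and floor 4 mm, open top, origin under its centre. Fuses and other parts lie flat in it roughly along x, some 50 mm apart, in any order, a terminal strip and a crocodile clip along its +x wall; flat pins and sleeves under 2 mm high are strewn on its floor.
- small1: Smaller cartridge fuse in the crate, wrong size for the block: 51 mm long, 14 mm in diameter, grey with copper ends. Origin at its centre, x along it.
- small2: Another smaller cartridge fuse in the crate, as small1.
- lug: Copper cable lug in the crate: barrel 30 mm long and 15 mm in diameter towards -x, flat palm 34 x 19 x 4 mm towards +x. Origin under its middle.
- strip: Pale screw-terminal strip in the crate, 66 (x) x 20 x 18 mm. Origin under its centre.
- croc: Steel crocodile clip lying in the crate, 46 (x) x 11 x 9 mm. Origin under its centre.
- spentbox: Loose dark steel box for spent fuses: 130 (x) x 110 (y) x 50 mm outside, walls and floor 4 mm, open top, 0.4 kg. Origin under its centre.
- spool: Bystander: solder spool standing on its end, 62 mm in diameter, 60 mm tall. Origin under its centre.
- cleaner: Bystander: round brass tip cleaner, 68 mm in diameter, 46 mm tall. Origin under its centre.
- screwdriver: Bystander: screwdriver lying flat, 170 mm long, handle 26 mm thick. Origin under its middle, x towards the tip.

How it is judged (in metres and radians):
On the way, in this order (a step that is already met when the one before it is completed fails the run):
1. The switch is off (handle past 0.85) (value of joint switch above 0.85 rad), for 0.2 s.
2. With the switch off, every old fuse is in the spent box and each of the three poles holds a new fuse fully home (value of joint switch above 0.8 rad and x of old1 in the frame of spentbox between -0.062 and 0.062 m and y of old1 in the frame of spentbox between -0.052 and 0.052 m and z of old1 in the frame of spentbox between 0 and 0.05 m and x of old2 in the frame of spentbox between -0.062 and 0.062 m and y of old2 in the frame of spentbox between -0.052 and 0.052 m and z of old2 in the frame of spentbox between 0 and 0.05 m and x of old3 in the frame of spentbox between -0.062 and 0.062 m and y of old3 in the frame of spentbox between -0.052 and 0.052 m and z of old3 in the frame of spentbox between 0 and 0.05 m and ((x of new1 in the frame of pole1 between -0.007 and 0.007 m and y of new1 in the frame of pole1 between -0.003 and 0.003 m and z of new1 in the frame of pole1 between -0.004 and 0.003 m and angle between the x axis of new1 and the x axis of fuseblock, either way round below 0.08 rad) or (x of new2 in the frame of pole1 between -0.007 and 0.007 m and y of new2 in the frame of pole1 between -0.003 and 0.003 m and z of new2 in the frame of pole1 between -0.004 and 0.003 m and angle between the x axis of new2 and the x axis of fuseblock, either way round below 0.08 rad) or (x of new3 in the frame of pole1 between -0.007 and 0.007 m and y of new3 in the frame of pole1 between -0.003 and 0.003 m and z of new3 in the frame of pole1 between -0.004 and 0.003 m and angle between the x axis of new3 and the x axis of fuseblock, either way round below 0.08 rad) or (x of new4 in the frame of pole1 between -0.007 and 0.007 m and y of new4 in the frame of pole1 between -0.003 and 0.003 m and z of new4 in the frame of pole1 between -0.004 and 0.003 m and angle between the x axis of new4 and the x axis of fuseblock, either way round below 0.08 rad) or (x of new5 in the frame of pole1 between -0.007 and 0.007 m and y of new5 in the frame of pole1 between -0.003 and 0.003 m and z of new5 in the frame of pole1 between -0.004 and 0.003 m and angle between the x axis of new5 and the x axis of fuseblock, either way round below 0.08 rad)) and ((x of new1 in the frame of pole2 between -0.007 and 0.007 m and y of new1 in the frame of pole2 between -0.003 and 0.003 m and z of new1 in the frame of pole2 between -0.004 and 0.003 m and angle between the x axis of new1 and the x axis of fuseblock, either way round below 0.08 rad) or (x of new2 in the frame of pole2 between -0.007 and 0.007 m and y of new2 in the frame of pole2 between -0.003 and 0.003 m and z of new2 in the frame of pole2 between -0.004 and 0.003 m and angle between the x axis of new2 and the x axis of fuseblock, either way round below 0.08 rad) or (x of new3 in the frame of pole2 between -0.007 and 0.007 m and y of new3 in the frame of pole2 between -0.003 and 0.003 m and z of new3 in the frame of pole2 between -0.004 and 0.003 m and angle between the x axis of new3 and the x axis of fuseblock, either way round below 0.08 rad) or (x of new4 in the frame of pole2 between -0.007 and 0.007 m and y of new4 in the frame of pole2 between -0.003 and 0.003 m and z of new4 in the frame of pole2 between -0.004 and 0.003 m and angle between the x axis of new4 and the x axis of fuseblock, either way round below 0.08 rad) or (x of new5 in the frame of pole2 between -0.007 and 0.007 m and y of new5 in the frame of pole2 between -0.003 and 0.003 m and z of new5 in the frame of pole2 between -0.004 and 0.003 m and angle between the x axis of new5 and the x axis of fuseblock, either way round below 0.08 rad)) and ((x of new1 in the frame of pole3 between -0.007 and 0.007 m and y of new1 in the frame of pole3 between -0.003 and 0.003 m and z of new1 in the frame of pole3 between -0.004 and 0.003 m and angle between the x axis of new1 and the x axis of fuseblock, either way round below 0.08 rad) or (x of new2 in the frame of pole3 between -0.007 and 0.007 m and y of new2 in the frame of pole3 between -0.003 and 0.003 m and z of new2 in the frame of pole3 between -0.004 and 0.003 m and angle between the x axis of new2 and the x axis of fuseblock, either way round below 0.08 rad) or (x of new3 in the frame of pole3 between -0.007 and 0.007 m and y of new3 in the frame of pole3 between -0.003 and 0.003 m and z of new3 in the frame of pole3 between -0.004 and 0.003 m and angle between the x axis of new3 and the x axis of fuseblock, either way round below 0.08 rad) or (x of new4 in the frame of pole3 between -0.007 and 0.007 m and y of new4 in the frame of pole3 between -0.003 and 0.003 m and z of new4 in the frame of pole3 between -0.004 and 0.003 m and angle between the x axis of new4 and the x axis of fuseblock, either way round below 0.08 rad) or (x of new5 in the frame of pole3 between -0.007 and 0.007 m and y of new5 in the frame of pole3 between -0.003 and 0.003 m and z of new5 in the frame of pole3 between -0.004 and 0.003 m and angle between the x axis of new5 and the x axis of fuseblock, either way round below 0.08 rad))), for 0.3 s.
3. The switch is on again (handle below 0.15) (value of joint switch below 0.15 rad), for 0.2 s.
At the end, for the whole second after the job is handed in: Switch on (below 0.15); a new fuse in each pole within 7 mm along, 3 mm across, +3/-4 mm in height and 0.08 rad of its place; every old fuse inside the upright spent box, below its rim; spare fuses, and other parts in the crate; fuses at rest (value of joint switch below 0.15 rad and x of old1 in the frame of spentbox between -0.062 and 0.062 m and y of old1 in the frame of spentbox between -0.052 and 0.052 m and z of old1 in the frame of spentbox between 0 and 0.05 m and x of old2 in the frame of spentbox between -0.062 and 0.062 m and y of old2 in the frame of spentbox between -0.052 and 0.052 m and z of old2 in the frame of spentbox between 0 and 0.05 m and x of old3 in the frame of spentbox between -0.062 and 0.062 m and y of old3 in the frame of spentbox between -0.052 and 0.052 m and z of old3 in the frame of spentbox between 0 and 0.05 m and ((x of new1 in the frame of pole1 between -0.007 and 0.007 m and y of new1 in the frame of pole1 between -0.003 and 0.003 m and z of new1 in the frame of pole1 between -0.004 and 0.003 m and angle between the x axis of new1 and the x axis of fuseblock, either way round below 0.08 rad) or (x of new2 in the frame of pole1 between -0.007 and 0.007 m and y of new2 in the frame of pole1 between -0.003 and 0.003 m and z of new2 in the frame of pole1 between -0.004 and 0.003 m and angle between the x axis of new2 and the x axis of fuseblock, either way round below 0.08 rad) or (x of new3 in the frame of pole1 between -0.007 and 0.007 m and y of new3 in the frame of pole1 between -0.003 and 0.003 m and z of new3 in the frame of pole1 between -0.004 and 0.003 m and angle between the x axis of new3 and the x axis of fuseblock, either way round below 0.08 rad) or (x of new4 in the frame of pole1 between -0.007 and 0.007 m and y of new4 in the frame of pole1 between -0.003 and 0.003 m and z of new4 in the frame of pole1 between -0.004 and 0.003 m and angle between the x axis of new4 and the x axis of fuseblock, either way round below 0.08 rad) or (x of new5 in the frame of pole1 between -0.007 and 0.007 m and y of new5 in the frame of pole1 between -0.003 and 0.003 m and z of new5 in the frame of pole1 between -0.004 and 0.003 m and angle between the x axis of new5 and the x axis of fuseblock, either way round below 0.08 rad)) and ((x of new1 in the frame of pole2 between -0.007 and 0.007 m and y of new1 in the frame of pole2 between -0.003 and 0.003 m and z of new1 in the frame of pole2 between -0.004 and 0.003 m and angle between the x axis of new1 and the x axis of fuseblock, either way round below 0.08 rad) or (x of new2 in the frame of pole2 between -0.007 and 0.007 m and y of new2 in the frame of pole2 between -0.003 and 0.003 m and z of new2 in the frame of pole2 between -0.004 and 0.003 m and angle between the x axis of new2 and the x axis of fuseblock, either way round below 0.08 rad) or (x of new3 in the frame of pole2 between -0.007 and 0.007 m and y of new3 in the frame of pole2 between -0.003 and 0.003 m and z of new3 in the frame of pole2 between -0.004 and 0.003 m and angle between the x axis of new3 and the x axis of fuseblock, either way round below 0.08 rad) or (x of new4 in the frame of pole2 between -0.007 and 0.007 m and y of new4 in the frame of pole2 between -0.003 and 0.003 m and z of new4 in the frame of pole2 between -0.004 and 0.003 m and angle between the x axis of new4 and the x axis of fuseblock, either way round below 0.08 rad) or (x of new5 in the frame of pole2 between -0.007 and 0.007 m and y of new5 in the frame of pole2 between -0.003 and 0.003 m and z of new5 in the frame of pole2 between -0.004 and 0.003 m and angle between the x axis of new5 and the x axis of fuseblock, either way round below 0.08 rad)) and ((x of new1 in the frame of pole3 between -0.007 and 0.007 m and y of new1 in the frame of pole3 between -0.003 and 0.003 m and z of new1 in the frame of pole3 between -0.004 and 0.003 m and angle between the x axis of new1 and the x axis of fuseblock, either way round below 0.08 rad) or (x of new2 in the frame of pole3 between -0.007 and 0.007 m and y of new2 in the frame of pole3 between -0.003 and 0.003 m and z of new2 in the frame of pole3 between -0.004 and 0.003 m and angle between the x axis of new2 and the x axis of fuseblock, either way round below 0.08 rad) or (x of new3 in the frame of pole3 between -0.007 and 0.007 m and y of new3 in the frame of pole3 between -0.003 and 0.003 m and z of new3 in the frame of pole3 between -0.004 and 0.003 m and angle between the x axis of new3 and the x axis of fuseblock, either way round below 0.08 rad) or (x of new4 in the frame of pole3 between -0.007 and 0.007 m and y of new4 in the frame of pole3 between -0.003 and 0.003 m and z of new4 in the frame of pole3 between -0.004 and 0.003 m and angle between the x axis of new4 and the x axis of fuseblock, either way round below 0.08 rad) or (x of new5 in the frame of pole3 between -0.007 and 0.007 m and y of new5 in the frame of pole3 between -0.003 and 0.003 m and z of new5 in the frame of pole3 between -0.004 and 0.003 m and angle between the x axis of new5 and the x axis of fuseblock, either way round below 0.08 rad)) and ((x of new1 in the frame of crate between -0.1155 and 0.1155 m and y of new1 in the frame of crate between -0.123 and 0.123 m and z of new1 in the frame of crate between -0.002 and 0.045 m) or (x of new1 in the frame of pole1 between -0.007 and 0.007 m and y of new1 in the frame of pole1 between -0.003 and 0.003 m and z of new1 in the frame of pole1 between -0.004 and 0.003 m and angle between the x axis of new1 and the x axis of fuseblock, either way round below 0.08 rad) or (x of new1 in the frame of pole2 between -0.007 and 0.007 m and y of new1 in the frame of pole2 between -0.003 and 0.003 m and z of new1 in the frame of pole2 between -0.004 and 0.003 m and angle between the x axis of new1 and the x axis of fuseblock, either way round below 0.08 rad) or (x of new1 in the frame of pole3 between -0.007 and 0.007 m and y of new1 in the frame of pole3 between -0.003 and 0.003 m and z of new1 in the frame of pole3 between -0.004 and 0.003 m and angle between the x axis of new1 and the x axis of fuseblock, either way round below 0.08 rad)) and ((x of new2 in the frame of crate between -0.1155 and 0.1155 m and y of new2 in the frame of crate between -0.123 and 0.123 m and z of new2 in the frame of crate between -0.002 and 0.045 m) or (x of new2 in the frame of pole1 between -0.007 and 0.007 m and y of new2 in the frame of pole1 between -0.003 and 0.003 m and z of new2 in the frame of pole1 between -0.004 and 0.003 m and angle between the x axis of new2 and the x axis of fuseblock, either way round below 0.08 rad) or (x of new2 in the frame of pole2 between -0.007 and 0.007 m and y of new2 in the frame of pole2 between -0.003 and 0.003 m and z of new2 in the frame of pole2 between -0.004 and 0.003 m and angle between the x axis of new2 and the x axis of fuseblock, either way round below 0.08 rad) or (x of new2 in the frame of pole3 between -0.007 and 0.007 m and y of new2 in the frame of pole3 between -0.003 and 0.003 m and z of new2 in the frame of pole3 between -0.004 and 0.003 m and angle between the x axis of new2 and the x axis of fuseblock, either way round below 0.08 rad)) and ((x of new3 in the frame of crate between -0.1155 and 0.1155 m and y of new3 in the frame of crate between -0.123 and 0.123 m and z of new3 in the frame of crate between -0.002 and 0.045 m) or (x of new3 in the frame of pole1 between -0.007 and 0.007 m and y of new3 in the frame of pole1 between -0.003 and 0.003 m and z of new3 in the frame of pole1 between -0.004 and 0.003 m and angle between the x axis of new3 and the x axis of fuseblock, either way round below 0.08 rad) or (x of new3 in the frame of pole2 between -0.007 and 0.007 m and y of new3 in the frame of pole2 between -0.003 and 0.003 m and z of new3 in the frame of pole2 between -0.004 and 0.003 m and angle between the x axis of new3 and the x axis of fuseblock, either way round below 0.08 rad) or (x of new3 in the frame of pole3 between -0.007 and 0.007 m and y of new3 in the frame of pole3 between -0.003 and 0.003 m and z of new3 in the frame of pole3 between -0.004 and 0.003 m and angle between the x axis of new3 and the x axis of fuseblock, either way round below 0.08 rad)) and ((x of new4 in the frame of crate between -0.1155 and 0.1155 m and y of new4 in the frame of crate between -0.123 and 0.123 m and z of new4 in the frame of crate between -0.002 and 0.045 m) or (x of new4 in the frame of pole1 between -0.007 and 0.007 m and y of new4 in the frame of pole1 between -0.003 and 0.003 m and z of new4 in the frame of pole1 between -0.004 and 0.003 m and angle between the x axis of new4 and the x axis of fuseblock, either way round below 0.08 rad) or (x of new4 in the frame of pole2 between -0.007 and 0.007 m and y of new4 in the frame of pole2 between -0.003 and 0.003 m and z of new4 in the frame of pole2 between -0.004 and 0.003 m and angle between the x axis of new4 and the x axis of fuseblock, either way round below 0.08 rad) or (x of new4 in the frame of pole3 between -0.007 and 0.007 m and y of new4 in the frame of pole3 between -0.003 and 0.003 m and z of new4 in the frame of pole3 between -0.004 and 0.003 m and angle between the x axis of new4 and the x axis of fuseblock, either way round below 0.08 rad)) and ((x of new5 in the frame of crate between -0.1155 and 0.1155 m and y of new5 in the frame of crate between -0.123 and 0.123 m and z of new5 in the frame of crate between -0.002 and 0.045 m) or (x of new5 in the frame of pole1 between -0.007 and 0.007 m and y of new5 in the frame of pole1 between -0.003 and 0.003 m and z of new5 in the frame of pole1 between -0.004 and 0.003 m and angle between the x axis of new5 and the x axis of fuseblock, either way round below 0.08 rad) or (x of new5 in the frame of pole2 between -0.007 and 0.007 m and y of new5 in the frame of pole2 between -0.003 and 0.003 m and z of new5 in the frame of pole2 between -0.004 and 0.003 m and angle between the x axis of new5 and the x axis of fuseblock, either way round below 0.08 rad) or (x of new5 in the frame of pole3 between -0.007 and 0.007 m and y of new5 in the frame of pole3 between -0.003 and 0.003 m and z of new5 in the frame of pole3 between -0.004 and 0.003 m and angle between the x axis of new5 and the x axis of fuseblock, either way round below 0.08 rad)) and x of small1 in the frame of crate between -0.1155 and 0.1155 m and y of small1 in the frame of crate between -0.123 and 0.123 m and z of small1 in the frame of crate between -0.002 and 0.045 m and x of small2 in the frame of crate between -0.1155 and 0.1155 m and y of small2 in the frame of crate between -0.123 and 0.123 m and z of small2 in the frame of crate between -0.002 and 0.045 m and x of lug in the frame of crate between -0.1155 and 0.1155 m and y of lug in the frame of crate between -0.123 and 0.123 m and z of lug in the frame of crate between -0.002 and 0.045 m and x of strip in the frame of crate between -0.1155 and 0.1155 m and y of strip in the frame of crate between -0.123 and 0.123 m and z of strip in the frame of crate between -0.002 and 0.045 m and x of croc in the frame of crate between -0.1155 and 0.1155 m and y of croc in the frame of crate between -0.123 and 0.123 m and z of croc in the frame of crate between -0.002 and 0.045 m and linear speed of each of new1, new2, new3, new4, new5, old1, old2, old3 below 0.03 m/s and angle between spentbox's own z axis and vertical below 0.1 rad); the robot touches nothing.
It fails at once if A fuse at the block is touched by the fingers while the switch is on (handle below 0.5) (value of joint switch below 0.5 rad and ((contact force between the fingers and old1 above 0.5 N and horizontal distance between old1 and fuseblock below 0.115 m) or (contact force between the fingers and old2 above 0.5 N and horizontal distance between old2 and fuseblock below 0.115 m) or (contact force between the fingers and old3 above 0.5 N and horizontal distance between old3 and fuseblock below 0.115 m) or (contact force between the fingers and new1 above 0.5 N and horizontal distance between new1 and fuseblock below 0.115 m) or (contact force between the fingers and new2 above 0.5 N and horizontal distance between new2 and fuseblock below 0.115 m) or (contact force between the fingers and new3 above 0.5 N and horizontal distance between new3 and fuseblock below 0.115 m) or (contact force between the fingers and new4 above 0.5 N and horizontal distance between new4 and fuseblock below 0.115 m) or (contact force between the fingers and new5 above 0.5 N and horizontal distance between new5 and fuseblock below 0.115 m))).
It fails at once if The spool is pushed more than 40 mm (distance of spool from where it was at the start of the episode above 0.04 m).
It fails at once if The cleaner is pushed more than 40 mm (distance of cleaner from where it was at the start of the episode above 0.04 m).
It fails at once if The screwdriver is pushed more than 40 mm (distance of screwdriver from where it was at the start of the episode above 0.04 m).
Of old1, old2, old3 only 2 to 3 are there at a start; the rules pass over those that are not, and their reading is None.
Of new1, new2, new3, new4, new5 only 4 to 5 are there at a start; the rules pass over those that are not, and their reading is None.
At some moment in a run one of new1, new2, new3, new4, new5, small1, small2, spentbox may be knocked a few centimetres aside while the robot is not near it.
Once in a run the grip may slacken for a moment while it holds something.
It also fails if it takes over 208 s, if anything falls off the work surface, if the arm or the gripper's body presses on something with over 40 N, if the wrist force passes 120 N, or if a joint passes its speed limit or range.

## Robot

A 6-joint arm with a two-finger parallel gripper is mounted at the origin on the work surface. World frame = base frame: x ahead of the robot, y to its left, z up, the work surface at z = 0. Lengths are in m, angles in degrees, forces in N, time in s.
With the tool pointing down it reaches from about 0.375 to 0.75 m from the base axis. Payload 9 kg.
Tool frame: the origin (TCP) lies where the fingers leave the gripper's body, on its centre line; the fingertips stand 73 mm ahead of it and the grasp point (between the pads) lies 54 mm ahead of it (robot.tip_reach is the distance from the TCP to the fingertips, in m); z points along the fingers, y is the line along which they close (so a half turn about z gives the same grasp; the last joint's range is limited). The gripper opens to 85 mm and grips with 20 to 120 N. Pads are 22 mm wide; open, the fingers measure 114 mm over their backs; the gripper's body (76 mm by 85 mm) begins 54 mm behind the grasp point. The pads swing forward as they close: fully open they stand 13 mm farther back than shut.
Start: joints at [58.459, 5.964, 5.575, 89.605, 0, 77.527], TCP at [0.196, 0.567, 0.304] pointing down, gripper open.
Joint ranges: [-171.21, 171.21], [-48.23, 106.86], [-62.78, 66.21], [-105.2, 120.99], [-86.42, 89.51], [-180, 180]. Speed limits (degrees/s): [127.2, 127.2, 147.25, 180, 180, 180].

## Interface

Orientations are given as [roll, pitch, yaw] about the fixed x, y, z axes, in that order (R = Rz(yaw) Ry(pitch) Rx(roll)).
In Python, from plant import robot gives the robot as it stands. Calls block until the motion is done:
- robot.move_pose(position, orientation): joint-space move of the TCP to a pose.
- robot.line_to(position, vel=0.15, rotation=None, guard=None): straight line of the TCP; rotation=None keeps the orientation; vel is the mean speed in m/s. With guard (N) it stops when the force on the tool has changed by that much, and returns True; else False.
- robot.goto_joints(angles): joint-space move.
- robot.set_gripper(opening): finger opening in m; the grip force is fixed at half the most; returns when the fingers have stopped.
- robot.pause(seconds).
- robot.ik(position, orientation): joint angles nearest the present ones, or None.
- robot.observe(): the state.
- robot.grab_frame(name): name is "side" or "top"; returns the picture (384x512x3 uint8, blue, green, red); there is no depth.
- robot.get_calibration(name): a dict with "vertical_fov" (degrees; the focal length in pixels is half the picture's height over the tangent of half this angle, whatever the lens; pixels are square), "cx", "cy" (the principal point, pixels), "rvec" (rotation vector, rad) and "tvec" (3), from world to camera coordinates, as OpenCV has them. Camera axes: x right, y down, z forward; pixel columns grow to the right and rows downward; lengths in m; the calibration is good to about 2 mm. A picture is of the moment at which its call begins. get_calibration takes no time and is no camera call.
A pose or a line that the arm cannot do raises robot.IKError and nothing moves.
- robot.job_done(): hands the job in; it is judged then, once.
The state is a dict: "time": time; "q": joint angles; "qvel": joint speeds; "joint_torque": joint torques, N m; "tool_pos": TCP position; "tcp_rot": TCP orientation; "ft_force": force on the tool from outside, world axes, zero at the start; "torque": the same for the moment, N m; "gripper_width": finger opening in m; "gripper_force": force on a finger pad.
Only numpy, scipy, OpenCV 4.12 (cv2) and the standard library are available. Lean on these libraries where they do the work, as an engineer would, in place of code of your own. Each camera call takes 0.05 s, during which the arm holds its last target. There are 200 camera calls.

## Working session

There is one attempt and no reset: what is moved stays moved. The work goes in short steps, each a Python script; the robot and the scene stay as the last script left them, time stands still between calls to the robot, and variables do not carry over. Pictures are saved under pics/ and viewed, at most 14 in all, crops included, and the job is handed in when it is done.

```bash
ls; mkdir -p pics
python3 - <<'E'
from plant import robot
import cv2
for n in("top","side"):
    c=robot.get_calibration(n); print(n,c)
    cv2.imwrite(f"pics/{n}0.png",robot.grab_frame(n))
o=robot.observe(); print(o)
E
```

```text
pics
top {'vertical_fov': 47.88918065689702, 'cx': 252.4382933107395, 'cy': 186.4479221681326, 'rvec': array([ 2.16374061, -2.20198265,  0.0302355 ]), 'tvec': array([-0.03189199,  0.60240003,  1.10615563])}
side {'vertical_fov': 45.669649761091804, 'cx': 250.34986411232856, 'cy': 201.44995982950843, 'rvec': array([ 2.16272054, -0.8300436 ,  0.39178245]), 'tvec': array([-0.50358168,  0.26495151,  0.87978596])}
{'time': 0.1, 'q': array([ 5.84592554e+01,  5.99589962e+00,  5.53133973e+00,  8.96054442e+01,
       -7.09189421e-04,  7.75262591e+01]), 'qvel': array([-0.07364837, -0.10560963,  0.14221077, -0.0218903 ,  0.00295628,
        0.01396085]), 'joint_torque': array([ 7.49928702e-03, -5.58208036e+01,  5.04718029e+01,  1.29960527e-02,
       -2.07217604e-04,  6.23894067e-06]), 'tool_pos': array([0.19588454, 0.56689092, 0.30319118]), 'tcp_rot': array([-1.79931495e+02, -1.44278739e-02,  1.60932988e+02]), 'ft_force': array([0.78142771, 1.32414443, 0.56879896]), 'torque': array([0.01764417, 0.00805196, 0.02126237]), 'gripper_force': 0.0, 'gripper_width': 0.08561753871122486}
```

Run:
```python
import cv2
for n in("top","side"):
    i=cv2.imread(f"pics/{n}0.png"); cv2.imwrite(f"pics/{n}0b.png",cv2.resize(i,(800,600),interpolation=cv2.INTER_CUBIC))
```

```text
(no output)
```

View pics/top0b.png

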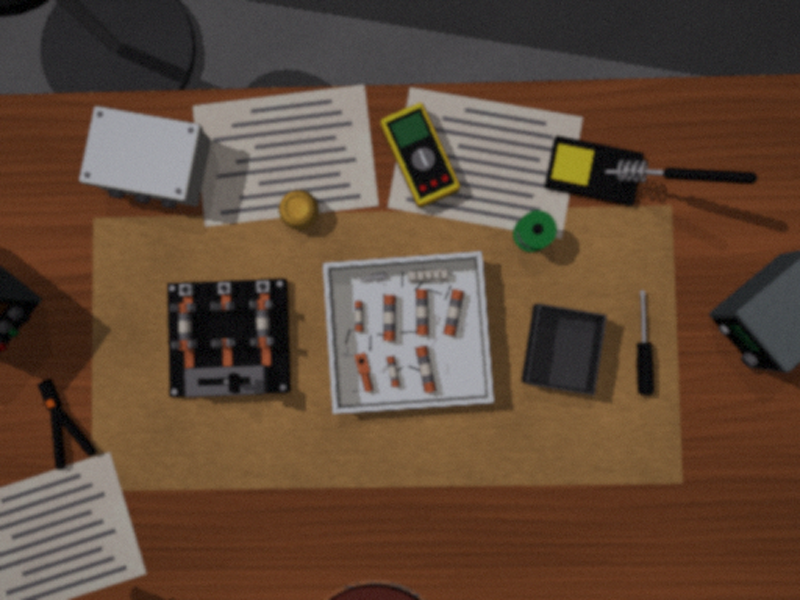

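View pics/side0b.png

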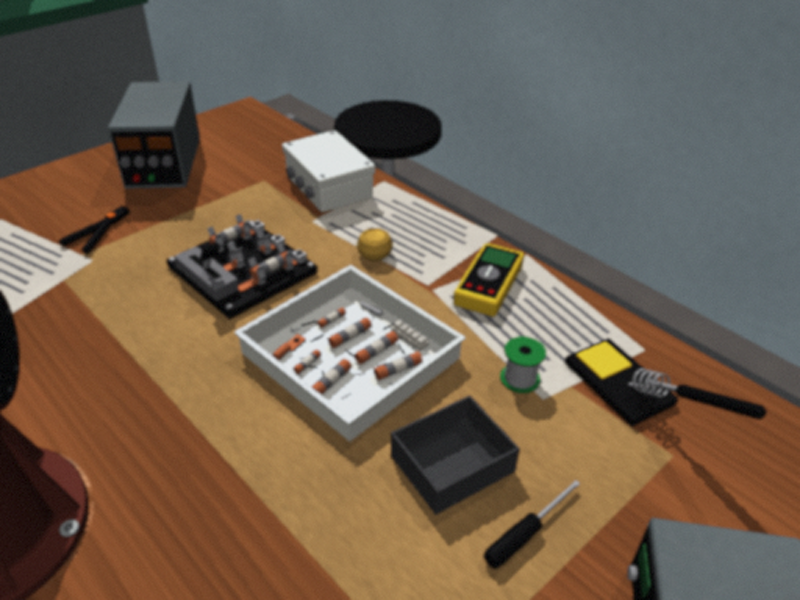

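The top picture (up = +x, left = +y) has the block at (228,338) with old fuses in poles 1 (185,325) and 3 (263,325), and pole 2 empty. Four large fuses are in the crate at (390,318), (422,312), (454,312) and (426,369). The spent box is at (565,350), cleaner (298,210), spool (535,230) and screwdriver (645,345). Next I'll zoom in on the block and crate.

```bash
cat > h.py <<'E'
import numpy as np, cv2
from plant import robot
def cam(n):
    c=robot.get_calibration(n); f=192/np.tan(np.radians(c["vertical_fov"]/2))
    return np.array([[f,0,c["cx"]],[0,f,c["cy"]],[0,0,1]]),c["rvec"],c["tvec"]
def proj(n,P):
    K,r,t=cam(n); return cv2.projectPoints(np.array(P,float).reshape(-1,1,3),r,t,K,None)[0][:,0]
def unproj(n,uv,z):
    K,r,t=cam(n); R=cv2.Rodrigues(r)[0]; C=-R.T@t
    uv=np.atleast_2d(uv).astype(float); d=np.c_[uv,np.ones(len(uv))]@np.linalg.inv(K).T@R
    return C+d*((z-C[2])/d[:,2])[:,None]
E
python3 - <<'E'
from h import *
i=cv2.imread("pics/top0.png")
a=i[172:262,100:195]; b=i[155:270,200:320]
cv2.imwrite("pics/c1.png",cv2.resize(a,None,fx=6,fy=6,interpolation=cv2.INTER_CUBIC))
cv2.imwrite("pics/c2.png",cv2.resize(b,None,fx=5,fy=5,interpolation=cv2.INTER_CUBIC))
E
```

```text
(no output)
```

View pics/c1.png

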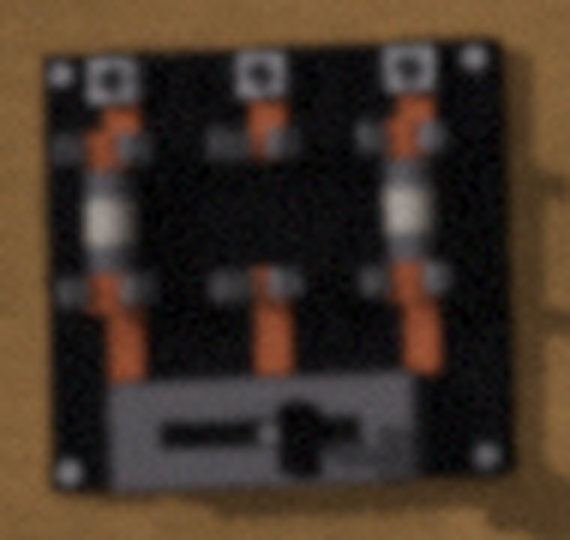

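View pics/c2.png

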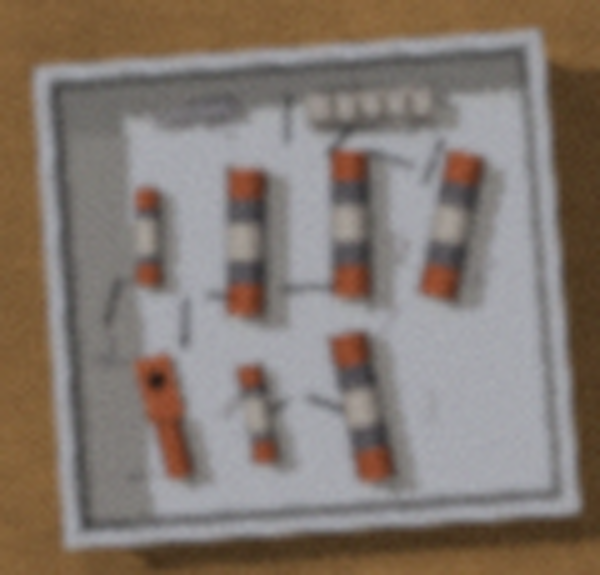

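The block crop shows base corners at about (45,58), (498,40), (512,470) and (55,492), with the handle at (298,437) leaning right. The crate crop shows large fuses at (246,241), (350,224), (453,224) and (362,406), small ones at (148,236) and (257,413), and the lug at (165,417).

```bash
cat > m.py <<'E'
from h import *
def c1(p): return (np.array(p,float)+.5)/6-.5+[100,172]
def c2(p): return (np.array(p,float)+.5)/5-.5+[200,155]
def fb(p): return (np.array(p,float)+.5)*.64-.5
cor=unproj("top",c1([(45,58),(498,40),(512,470),(55,492)]),.018)
print("blk",cor.round(4).tolist(),cor.mean(0).round(4), [np.linalg.norm(cor[i]-cor[i-1]).round(4) for i in range(4)])
e=(cor[0]+cor[1]-cor[2]-cor[3]); print("yaw",np.degrees(np.arctan2(e[1],e[0])))
e=(cor[0]+cor[3]-cor[1]-cor[2]); print("yaw2",np.degrees(np.arctan2(-e[0],e[1])))
print("labels",unproj("top",c1([(107,222),(406,210)]),.0466).round(4).tolist())
print("clips",unproj("top",c1([(103,148),(105,290),(252,142),(255,284),(402,136),(405,278)]),.048).round(4).tolist())
for nm,a,b in [("A",(246,170),(246,315)),("B",(349,151),(351,297)),("C",(466,152),(439,297)),("D",(348,333),(377,480)),("s1",(147,188),(149,286)),("s2",(249,366),(265,462))]:
    p=unproj("top",c2([a,b]),.0143); d=p[0]-p[1]; print(nm,p.mean(0).round(4),np.degrees(np.arctan2(d[1],d[0])).round(1),np.linalg.norm(d).round(4))
print("crate",unproj("top",c2([(35,70),(543,32),(578,512),(68,548)]),.045).round(4).tolist())
print("box",unproj("top",fb([(533,304),(605,315),(597,396),(523,382)]),.05).round(4).tolist())
print("cleaner",unproj("top",fb([(299,209)]),.046).round(3),"spool",unproj("top",fb([(536,229)]),.06).round(3),"sd",unproj("top",fb([(642,292),(645,392)]),.013).round(3).tolist())
K,r,t=cam("top");print("cam",-cv2.Rodrigues(r)[0].T@t)
E
python3 m.py
```

```text
blk [[0.6221, 0.3368, 0.018], [0.6263, 0.1388, 0.018], [0.441, 0.1343, 0.018], [0.4344, 0.3323, 0.018]] [0.5309 0.2356 0.018 ] [np.float64(0.1877), np.float64(0.1981), np.float64(0.1853), np.float64(0.1981)]
yaw 1.3782885921006671
yaw2 1.549917282151998
labels [[0.5502, 0.3, 0.0466], [0.5531, 0.173, 0.0466]]
clips [[0.5814, 0.3012, 0.048], [0.5216, 0.3004, 0.048], [0.5828, 0.2378, 0.048], [0.523, 0.2367, 0.048], [0.5842, 0.1742, 0.048], [0.5245, 0.1733, 0.048]]
A [ 0.5588 -0.0323  0.0143] -0.9 0.0751
B [ 0.5675 -0.0863  0.0143] -0.3 0.0756
C [ 0.5663 -0.1393  0.0143] -11.7 0.0763
D [ 0.4733 -0.0909  0.0143] 10.1 0.0768
s1 [0.5625 0.0186 0.0143] 0.4 0.0508
s2 [ 0.4703 -0.0365  0.0143] 8.6 0.05
crate [[0.6476, 0.0724, 0.045], [0.6619, -0.185, 0.045], [0.4211, -0.1968, 0.045], [0.4068, 0.0585, 0.045]]
box [[0.5761, -0.2641, 0.05], [0.5565, -0.3777, 0.05], [0.4286, -0.3609, 0.05], [0.4523, -0.2448, 0.05]]
cleaner [[0.738 0.111 0.046]] spool [[ 0.695 -0.27   0.06 ]] sd [[0.594, -0.45, 0.013], [0.43, -0.449, 0.013]]
cam [ 0.54296037 -0.06943627  1.13483735]
```

```bash
cat >> h.py <<'E'
YB=1.4  # block yaw deg
c_,s_=np.cos(np.radians(YB)),np.sin(np.radians(YB))
ORG=np.array([.5309,.2394])
def blk(x,y): return ORG+[c_*x-s_*y,s_*x+c_*y]
POLE={1:np.array([.5504,.3035]),2:np.array([.552,.2395]),3:np.array([.5536,.1755])}
UP=.25
def rot(a): return [180,0,180+a]
def over(xy,a,z=UP):
    o=robot.observe()["tool_pos"]
    if o[2]<z-.01: robot.line_to([o[0],o[1],z],vel=.2)
    robot.move_pose([xy[0],xy[1],z],rot(a))
def st(m=""):
    o=robot.observe(); print(m,"t%.1f"%o["time"],o["tool_pos"].round(4),"F",o["ft_force"].round(1),"w%.4f"%o["gripper_width"],"gf%.0f"%o["gripper_force"],flush=True); return o
E
python3 - <<'E'
from h import *
for p in [blk(-.07,-.08),POLE[1],POLE[3],(.4733,-.0909),(.5663,-.1393),(.503,-.312)]:
    q=robot.ik([p[0],p[1],.25],rot(0)); q2=robot.ik([p[0],p[1],.079],rot(0)); print(q.round(0),q2.round(0))
robot.set_gripper(0)
p=blk(-.07,-.08); over(p,YB); robot.line_to([*p,.148],guard=15); st()
e=blk(-.07,.035); print(robot.line_to([*e,.148],vel=.07,guard=15)); st()
o=robot.observe()["tool_pos"]; robot.line_to([*(blk(-.07,-.03)),.148]); st()
robot.line_to([*(blk(-.07,-.03)),.25],vel=.2)
robot.set_gripper(.036);
robot.move_pose([.45,.0,.3],rot(0))
i=robot.grab_frame("top"); cv2.imwrite("pics/t1.png",i)
cv2.imwrite("pics/t1c.png",cv2.resize(i[172:262,100:195],None,fx=6,fy=6,interpolation=cv2.INTER_CUBIC)); st()
E
```

```text
[  3. -14. -19.  85.   0.   3.] [  3.  -9. -32.  66.   0.   3.]
[17. 11.  5. 84.  0. 17.] [17. 16. -7. 67.  0. 17.]
[ 5.  2. -4. 84.  0.  5.] [  5.   8. -16.  66.   0.   5.]
[-26. -15. -20.  85.   0. -26.] [-26. -10. -34.  66.   0. -26.]
[-27.   3.  -3.  84.   0. -27.] [-27.   8. -16.  66.   0. -27.]
[-44.   4.  -2.  84.   0. -44.] [-44.   9. -14.  66.   0. -44.]
 t3.5 [0.4633 0.1579 0.1489] F [-0.6 -0.7  0.2] w-0.0001 gf0
True
 t4.6 [0.4605 0.2403 0.1475] F [  0.5 -10.9   5.9] w0.0002 gf6
 t5.0 [0.4616 0.2083 0.1479] F [ 0.1 -0.5 -0.1] w-0.0002 gf0
 t7.0 [0.4501 0.001  0.2996] F [-0.6  0.3 -0.6] w0.0365 gf0
```

View pics/t1c.png

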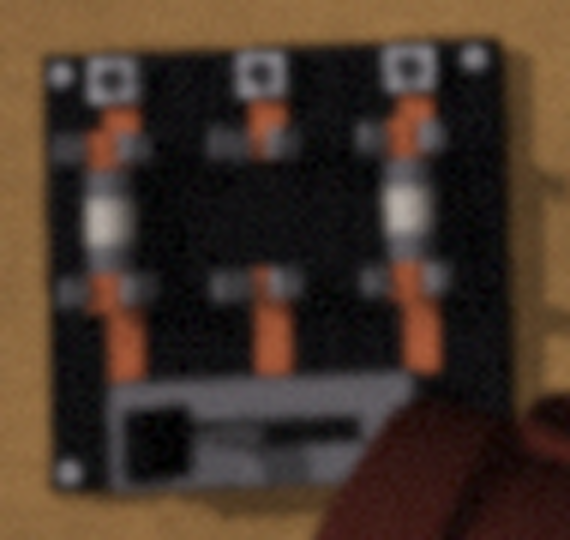

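The handle grip is now at (158,445), on the left, so the switch is off. Next I'll pull the old fuse from pole 1.

```bash
cat >> h.py <<'E'
ZF=.0647  # tcp height over fuse axis
BOX=np.array([.5034,-.312])
E
python3 - <<'E'
from h import *
p=POLE[1]; over(p,YB); robot.pause(.3); st("over")
print(robot.line_to([*p,.0363+ZF],vel=.1,guard=12)); st("down")
robot.set_gripper(0); robot.pause(.3); st("grip")
E
```

```text
over t8.5 [0.5507 0.3027 0.2505] F [ 0.3 -0.2 -0.9] w0.0359 gf0
False
down t10.2 [0.5508 0.3036 0.1018] F [-0.2 -0.4  0.6] w0.0361 gf0
grip t10.7 [0.551  0.3021 0.1023] F [ -2.9 -10.6   8.6] w0.0183 gf59
```

Run:
```python
from h import *
p=POLE[1]
for d in (-.0015,-.003):
    robot.line_to([p[0],p[1]+d,.101],vel=.02); robot.pause(.3); st(d)
```

```text
-0.0015 t11.3 [0.551  0.3014 0.1023] F [-1.1 -5.4  6.7] w0.0181 gf59
-0.003 t11.8 [0.551  0.3004 0.1023] F [-1.8 -3.4  6.4] w0.0180 gf59
```

Run:
```python
from h import *
o=st(); x,y=.5507,.300
robot.line_to([x,y,.14],vel=.04); st("lift"); robot.line_to([x,y,.25],vel=.2); st("up")
def box(u,v,a=-8.9):
    a=np.radians(a); return BOX+[np.cos(a)*u-np.sin(a)*v,np.sin(a)*u+np.cos(a)*v]
robot.move_pose([.45,0,.25],rot(0)); st()
for n in("top","side"): cv2.imwrite(f"pics/{n}2.png",robot.grab_frame(n))
s=cv2.imread("pics/side2.png")
cv2.imwrite("pics/s2.png",cv2.resize(s,(800,600),interpolation=cv2.INTER_CUBIC))
b=box(0,-.017); over(b,-8.9); st("box")
robot.line_to([*b,.11],vel=.15,guard=12); st("low"); robot.set_gripper(.028); st("rel"); robot.line_to([*b,.25],vel=.2)
```

```text
t11.8 [0.551  0.3004 0.1023] F [-1.8 -3.4  6.4] w0.0180 gf59
lift t13.0 [0.5506 0.3    0.1397] F [ 0.3 -0.5 -0.4] w0.0183 gf60
up t13.7 [0.5504 0.2999 0.2486] F [-0.5  0.8 -1.9] w0.0182 gf60
 t14.9 [0.4503 0.0005 0.2499] F [ 0.4  0.2 -1.4] w0.0178 gf60
box t16.2 [ 0.5011 -0.3276  0.2502] F [-0.   0.  -1.4] w0.0182 gf60
low t17.3 [ 0.5013 -0.3292  0.1112] F [ 0.2  0.4 -1.9] w0.0180 gf60
rel t17.6 [ 0.5011 -0.3291  0.1108] F [-0.3  0.8 -0.5] w0.0278 gf0
```

View pics/s2.png

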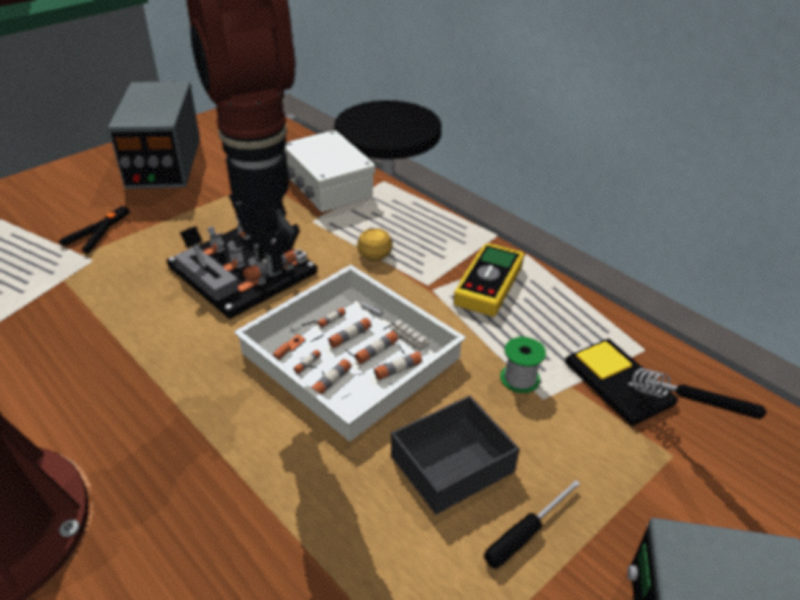

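The held fuse hangs level under the gripper at (268,268), and nothing else has moved. Now the fuse in pole 3.

```bash
cat >> h.py <<'E'
POLE={1:np.array([.5507,.300]),2:np.array([.552,.236]),3:np.array([.5536,.172])}
def box(u,v,a=-8.9):
    a=np.radians(a); return BOX+[np.cos(a)*u-np.sin(a)*v,np.sin(a)*u+np.cos(a)*v]
E
python3 - <<'E'
from h import *
robot.set_gripper(.036)
p=POLE[3]; over(p,YB); print(robot.line_to([*p,.0363+ZF],vel=.1,guard=12)); robot.pause(.2); st("down")
robot.set_gripper(0); robot.pause(.3); o=st("grip")
y=p[1]
for k in range(3):
    fy=o["ft_force"][1]
    if abs(fy)<1.5: break
    y+=fy*.0003; robot.line_to([p[0],y,.101],vel=.02); robot.pause(.3); o=st("y%.4f"%y)
x=p[0]
robot.line_to([x,y,.14],vel=.04); st("lift"); robot.line_to([x,y,.25],vel=.2)
b=box(0,.017); over(b,-8.9)
robot.line_to([*b,.12],vel=.15,guard=12); st("low"); robot.set_gripper(.028); st("rel"); robot.line_to([*b,.25],vel=.2)
robot.set_gripper(.036)
robot.move_pose([.45,.18,.3],rot(0))
i=robot.grab_frame("top"); cv2.imwrite("pics/t3.png",i)
cv2.imwrite("pics/t3c.png",cv2.resize(i[150:270,195:395],None,fx=4,fy=4,interpolation=cv2.INTER_CUBIC)); st()
E
```

```text
False
down t22.3 [0.5538 0.172  0.1013] F [-0.5 -0.2  0.1] w0.0358 gf0
grip t22.9 [0.5537 0.172  0.1014] F [-2.3 -1.7  4.9] w0.0183 gf59
y0.1715 t23.5 [0.5537 0.1718 0.1014] F [-1.3  2.   5.2] w0.0180 gf59
y0.1721 t24.0 [0.5537 0.172  0.1014] F [-1.4 -1.2  4.4] w0.0184 gf59
lift t25.2 [0.5534 0.1721 0.1397] F [-0.4  0.1 -0.8] w0.0184 gf60
low t28.6 [ 0.5065 -0.2956  0.1211] F [ 0.  -0.  -0.9] w0.0183 gf60
rel t28.9 [ 0.5064 -0.2955  0.1208] F [-0.1  0.8  0.4] w0.0280 gf0
 t31.7 [0.4504 0.1793 0.2998] F [-0.4  0.7 -0.2] w0.0363 gf0
```

View pics/t3c.png

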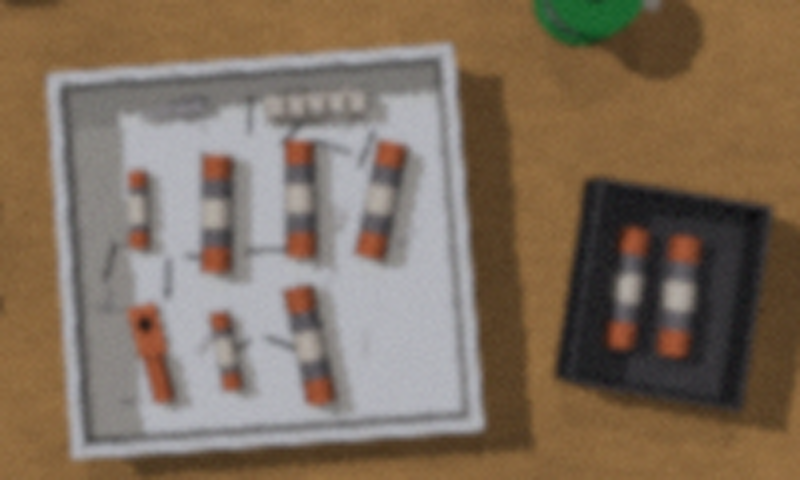

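Both old fuses are in the box at (630,290) and (680,295), and the crate contents are unmoved. I'll now move fuse A to pole 1, with a check that it's still in place first.

```bash
cat >> h.py <<'E'
def patch_diff(xy):
    u,v=proj("top",[[*xy,.0143]])[0].astype(int); s=np.s_[v-18:v+19,u-12:u+13]
    i=robot.grab_frame("top"); d=cv2.absdiff(cv2.GaussianBlur(i,(5,5),0),cv2.GaussianBlur(cv2.imread("pics/t3.png"),(5,5),0))[s]
    return d.mean()
def pick(xy,a):
    robot.set_gripper(.036); over(xy,a)
    g=robot.line_to([*xy,.0143+ZF],vel=.12,guard=12); robot.pause(.15); st(f"pickdown {g}")
    robot.set_gripper(0); robot.pause(.2); st("grip")
    robot.line_to([*xy,.12],vel=.08); robot.line_to([*xy,.25],vel=.2); return st("up")
def place(n):
    p=POLE[n]; over(p,YB); robot.line_to([*p,.145],vel=.12); o=st("hover")
    if o["gripper_width"]<.015: raise SystemExit("lost")
    g=robot.line_to([*p,.0363+ZF-.002],vel=.03,guard=45); robot.pause(.3); st(f"pressed {g}")
def release(n):
    p=POLE[n]; robot.set_gripper(.036); o=robot.observe()["tool_pos"]; robot.line_to([*p,.16],vel=.12)
    robot.set_gripper(0); g=robot.line_to([*p,.115],vel=.03,guard=14); st(f"tap {g} (home .1196)")
    robot.line_to([*p,.25],vel=.2)
E
python3 - <<'E'
from h import *
print("diff",patch_diff([.5588,-.0323]))
pick([.5588,-.0323],-.9); place(1)
E
```

```text
diff 0.48504504504504503
pickdown False t34.6 [ 0.5592 -0.0324  0.0796] F [-0.7 -0.2  0.4] w0.0358 gf0
grip t35.1 [ 0.5591 -0.0324  0.0795] F [-1.1  0.2  6.3] w0.0185 gf59
up t36.6 [ 0.5583 -0.0322  0.2484] F [-0.4  0.  -1.3] w0.0183 gf59
hover t38.9 [0.5512 0.3001 0.146 ] F [-0.2  0.7  0. ] w0.0180 gf59
pressed False t40.9 [0.5507 0.3    0.1013] F [-9.4 -4.8 21.1] w0.0185 gf61
```

Run:
```python
from h import *
release(1)
robot.move_pose([.45,.0,.3],rot(0))
for n in("top","side"): cv2.imwrite(f"pics/{n}4.png",robot.grab_frame(n))
a=cv2.resize(cv2.imread("pics/top4.png")[172:262,100:195],None,fx=4,fy=4,interpolation=cv2.INTER_CUBIC)
b=cv2.resize(cv2.imread("pics/side4.png")[125:215,100:210],None,fx=4,fy=4,interpolation=cv2.INTER_CUBIC)
cv2.imwrite("pics/v4.png",np.hstack([a,b]))
```

```text
tap True (home .1196) t43.5 [0.5506 0.3    0.1191] F [-0.9 -0.5  6. ] w-0.0000 gf3
```

View pics/v4.png

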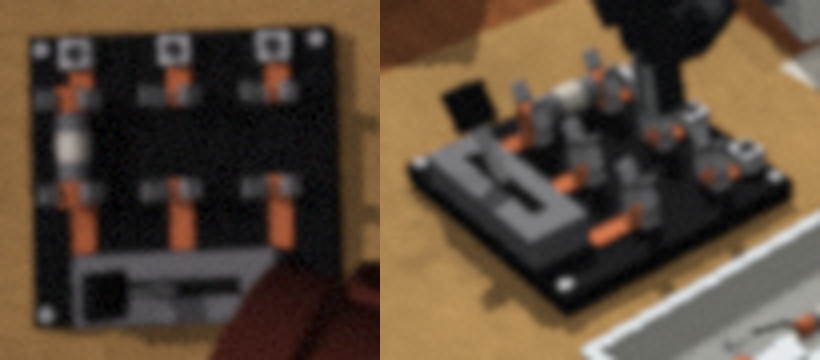

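The new fuse sits in pole 1 where the old one did, with the label at (72,147) and tap height at the home value. B goes to pole 2 next, then C to pole 3.

Run:
```python
from h import *
for xy,a,n in [((.5675,-.0863),-.3,2),((.5663,-.1393),-11.7,3)]:
    robot.move_pose([.5,.2,.3],rot(0))
    d=patch_diff(xy); print("diff",d)
    if d>4: print("moved?"); break
    pick(xy,a); place(n); release(n)
robot.move_pose([.45,.0,.3],rot(0))
for n in("top","side"): cv2.imwrite(f"pics/{n}5.png",robot.grab_frame(n))
a=cv2.resize(cv2.imread("pics/top5.png")[172:262,100:195],None,fx=4,fy=4,interpolation=cv2.INTER_CUBIC)
b=cv2.resize(cv2.imread("pics/side5.png")[125:215,100:210],None,fx=4,fy=4,interpolation=cv2.INTER_CUBIC)
cv2.imwrite("pics/v5.png",np.hstack([a,b])); st()
```

```text
diff 4.1967567567567565
moved?
 t47.5 [0.4503 0.0008 0.3001] F [-0.2  0.8 -0.1] w-0.0000 gf0
```

View pics/v5.png

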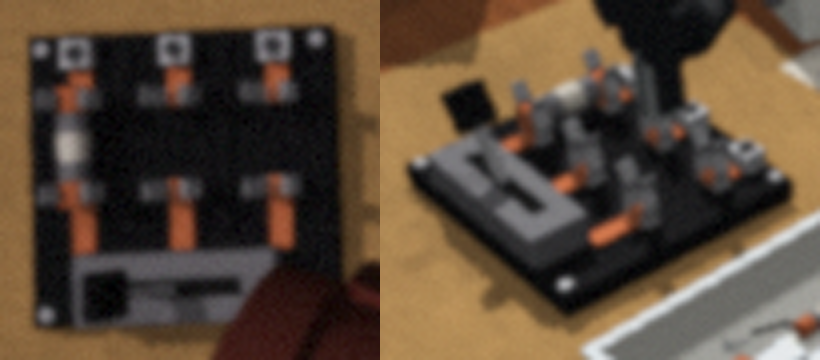

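The block is unchanged, but the patch around B differs, so I'll look at the crate.

Run:
```python
from h import *
robot.move_pose([.45,.18,.3],rot(0))
i=robot.grab_frame("top"); cv2.imwrite("pics/t6.png",i)
cv2.imwrite("pics/t6c.png",cv2.resize(i[155:270,200:320],None,fx=5,fy=5,interpolation=cv2.INTER_CUBIC))
```

```text
(no output)
```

View pics/t6c.png

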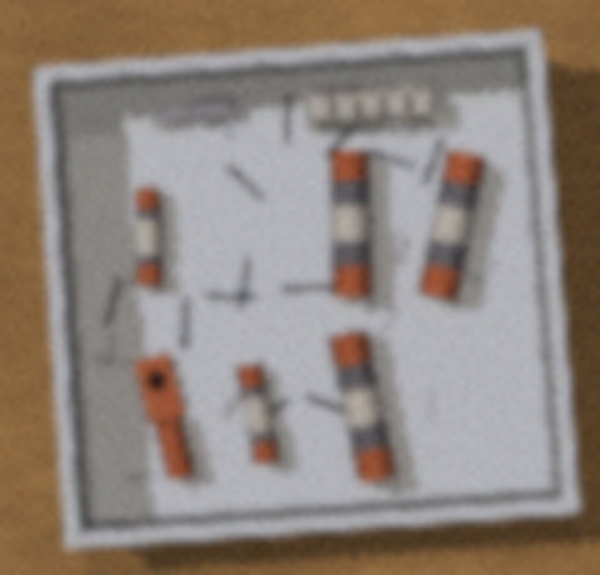

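B at (350,224) and C at (453,224) haven't moved. The difference came from arm shading, so I'll carry on.

```bash
sed -i 's#pics/t3.png#pics/t6.png#' h.py
python3 - <<'E'
from h import *
for xy,a,n in [((.5675,-.0863),-.3,2),((.5663,-.1393),-11.7,3)]:
    robot.move_pose([.45,.18,.3],rot(0))
    d=patch_diff(xy); print("diff",d)
    if d>4: print("moved?"); break
    pick(xy,a); place(n); release(n)
robot.move_pose([.45,.0,.3],rot(0))
for n in("top","side"): cv2.imwrite(f"pics/{n}7.png",robot.grab_frame(n))
a=cv2.resize(cv2.imread("pics/top7.png")[172:262,100:195],None,fx=4,fy=4,interpolation=cv2.INTER_CUBIC)
b=cv2.resize(cv2.imread("pics/side7.png")[125:215,100:210],None,fx=4,fy=4,interpolation=cv2.INTER_CUBIC)
cv2.imwrite("pics/v7.png",np.hstack([a,b])); st()
E
```

```text
diff 0.5877477477477477
pickdown False t51.9 [ 0.5679 -0.0864  0.0796] F [-0.   0.5  0.5] w0.0359 gf0
grip t52.4 [ 0.5678 -0.0864  0.0796] F [-1.2  0.8  6.1] w0.0179 gf59
up t53.8 [ 0.567  -0.0861  0.2484] F [-0.1 -0.9 -2.5] w0.0185 gf59
hover t56.1 [0.5525 0.2361 0.146 ] F [-0.5  0.2 -0.6] w0.0185 gf59
pressed False t58.1 [0.5521 0.236  0.1013] F [-9.3 -3.8 23.2] w0.0183 gf61
tap True (home .1196) t60.7 [0.552  0.236  0.1191] F [-2.1 -0.2  6.5] w-0.0000 gf3
diff 33.4590990990991
moved?
 t63.0 [0.4502 0.0011 0.2997] F [ 0.6 -0.4  0.3] w0.0001 gf0
```

View pics/v7.png

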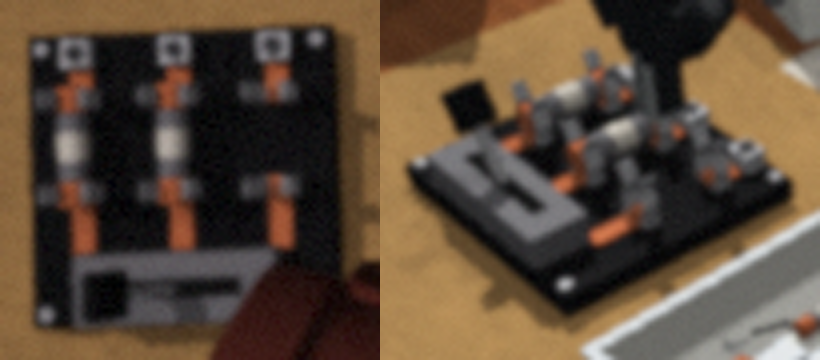

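Pole 2 is filled, with its label at (172,145). C has been knocked aside, so I'll look again and consider using D instead.

```bash
python3 - <<'E'
from h import *
robot.move_pose([.45,.18,.3],rot(0))
i=robot.grab_frame("top"); cv2.imwrite("pics/t8.png",i)
cv2.imwrite("pics/t8c.png",cv2.resize(i[155:270,200:320],None,fx=5,fy=5,interpolation=cv2.INTER_CUBIC))
E
sed -i 's#pics/t6.png#pics/t8.png#' h.py
```

```text
(no output)
```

View pics/t8c.png

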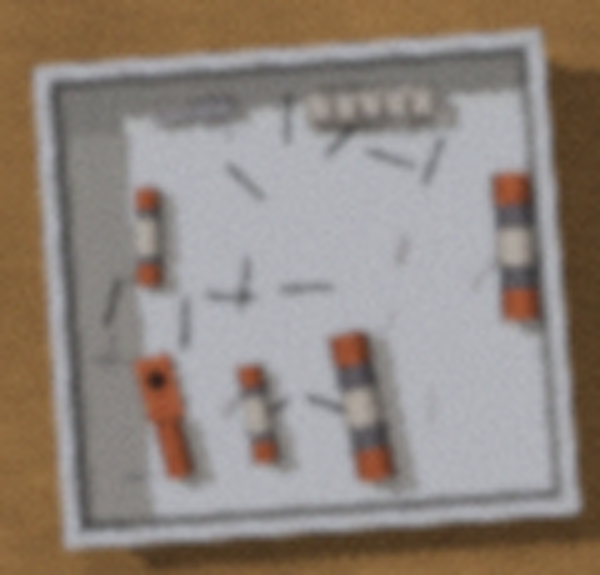

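C now rests against the right wall at (515,246), still inside the crate, so it can stay as the spare. I'll use D at (362,406) for pole 3.

Run:
```python
from h import *
xy=(.4733,-.0909)
pick(xy,10.1); place(3); release(3)
robot.move_pose([.45,.0,.3],rot(0))
for n in("top","side"): cv2.imwrite(f"pics/{n}9.png",robot.grab_frame(n))
a=cv2.resize(cv2.imread("pics/top9.png")[172:262,100:195],None,fx=4,fy=4,interpolation=cv2.INTER_CUBIC)
b=cv2.resize(cv2.imread("pics/side9.png")[125:215,100:210],None,fx=4,fy=4,interpolation=cv2.INTER_CUBIC)
cv2.imwrite("pics/v9.png",np.hstack([a,b])); st()
```

```text
pickdown False t67.0 [ 0.4737 -0.0911  0.0796] F [-0.4 -0.3 -1. ] w0.0361 gf0
grip t67.5 [ 0.4736 -0.0911  0.0795] F [-1.1 -0.   5.2] w0.0181 gf59
up t69.0 [ 0.4729 -0.0907  0.2486] F [ 0.1  0.6 -1.7] w0.0183 gf59
hover t71.1 [0.5541 0.172  0.146 ] F [-0.   0.1 -0.1] w0.0181 gf59
pressed False t73.1 [0.5537 0.172  0.1012] F [-10.6  -1.8  23.6] w0.0184 gf61
tap True (home .1196) t75.7 [0.5536 0.172  0.119 ] F [-1.2  0.3  6.3] w-0.0003 gf3
 t77.5 [0.4504 0.0009 0.2992] F [-0.5  0.3 -0. ] w-0.0001 gf0
```

View pics/v9.png

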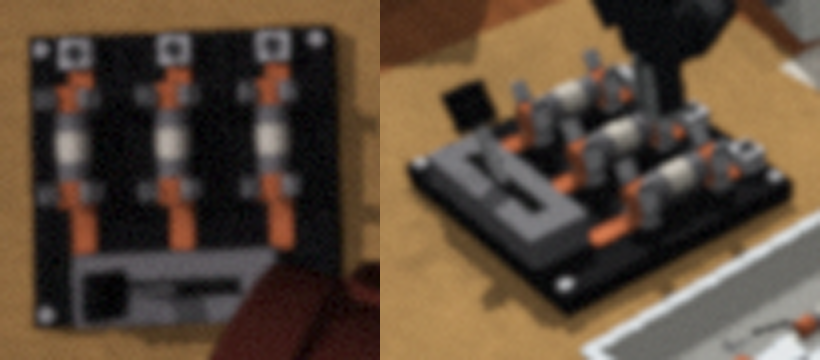

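All three fuses are seated, with labels at (72,145), (172,142) and (270,139). A light tap at each end will check they're level before I switch on.

Run:
```python
from h import *
for n in (3,2,1):
    for d in (.011,-.011):
        p=POLE[n]+[d*c_,d*s_]; over(p,YB,.16)
        g=robot.line_to([*p,.114],vel=.03,guard=12); print(n,d,g,robot.observe()["tool_pos"].round(4)); robot.line_to([*p,.16],vel=.15)
p=blk(-.07,.08); over(p,YB); robot.line_to([*p,.148],guard=15); st()
print(robot.line_to([*blk(-.07,-.035),.148],vel=.07,guard=15)); st()
robot.line_to([*blk(-.07,.03),.148]); robot.line_to([*blk(-.07,.03),.25],vel=.2)
robot.move_pose([.4,.0,.35],rot(0)); st()
i=robot.grab_frame("top"); cv2.imwrite("pics/t10.png",i)
cv2.imwrite("pics/t10b.png",cv2.resize(i[135:285,95:415],None,fx=2.5,fy=2.5,interpolation=cv2.INTER_CUBIC))
```

```text
3 0.011 True [0.5645 0.1723 0.119 ]
3 -0.011 True [0.5425 0.1717 0.119 ]
2 0.011 True [0.5629 0.2363 0.119 ]
2 -0.011 True [0.5409 0.2358 0.119 ]
1 0.011 True [0.5616 0.3003 0.1191]
1 -0.011 True [0.5396 0.2997 0.119 ]
 t91.9 [0.4596 0.3177 0.1488] F [ 0.  -0.3 -0.5] w-0.0002 gf0
True
 t93.1 [0.4609 0.2274 0.1477] F [0.2 9.4 2.3] w0.0001 gf5
 t95.3 [0.4001 0.0005 0.3492] F [-0.2  0.5  0.8] w-0.0001 gf0
```

View pics/t10b.png

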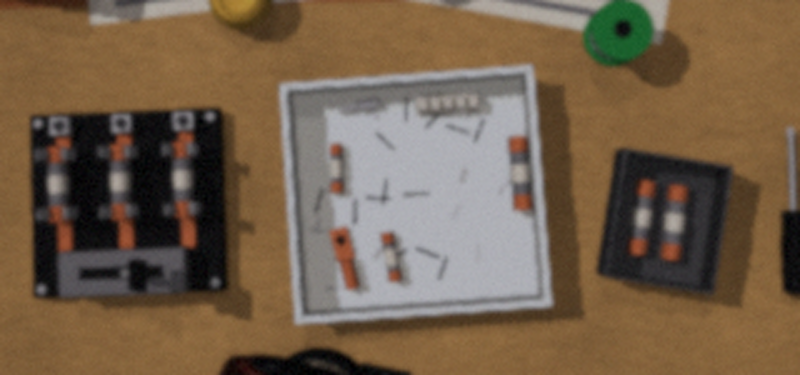

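The handle is back at its starting ON position at (138,272), the fuses are level, the old ones are in the box and the spare is in the crate. I'm handing in.

```bash
python3 -c "
from plant import robot
print(robot.job_done())"
```

```text
the job is handed in; nothing more can be done
None
```

I handed in the fuse change after about 95 s of the 208 s allowed. Three new fuses are seated level in the block, both old fuses are in the spent box, the spare and other parts are in the crate and the switch is back on; no verdict came back.

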